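# Unlock the medicine lockbox and hold the key turned

## Task

Take the red-headed key out of its wooden rest and push it down into the keyway on the lid of the blue medicine lockbox until its collar is fully home on the silver metal plate; the lock's pins are sticky, so wiggle the key if it stops short. Then turn it about a quarter turn clockwise (seen from above) to its stop; the lock springs back, so finish while still gripping the key and holding it turned there. Leave the kitchen timer, tin, spice jar and lime where they stand.

Things in the scene. Friction and masses are not known exactly. Their poses are not given: they have to be found in the camera images.
- key_bow (a point): On the red head of the key, a slab 26 mm wide (x), 10 mm thick (y), 44 mm tall (z), to be pinched across the 10 mm. The point is on the key's axis, 64 mm above its tip, 20 mm below its top, 28 mm above the collar's underside. Key 84 mm tall, 40 g, upright at the start. x runs along the blade's width, z up. The key works either way round (half turn about z).
- key_tip (a point): The tip of the key's blade, on the key's axis; same axes. From it up: steel blade 18 mm wide (x), 5 mm thick (y), 26 mm long with a rounded tip; round neck 6 mm across, 10 mm long; collar 24 mm across, 4 mm thick, its underside 36 mm above the tip; then the red head.
- key_rest: Fixed wooden block 64 x 46 x 40 mm (x, y, z), origin at the centre of its underside. An upright slot 20 mm (its x) by 7 mm (its y), 30 mm deep, holds the key; when the key stands in it, the key's tip is 10 mm and key_bow 74 mm above the worktop.
- lockbox: Fixed blue steel lockbox, 144 x 194 mm (x, y), lid top 85 mm above the worktop; origin at the centre of its underside. The keyway is in a silver metal plate at the lid's centre. A red bolt in steel guides (up to 98 mm above the worktop) lies 50 mm to the box's -y side of the keyway; it draws back as the lock turns, for show.
- keyway (a point): Centre of the keyway's mouth on the silver plate's top, 93 mm above the worktop; axes as lockbox. Upright slot 20 mm (x) by 7 mm (y), edges chamfered 4 mm, plate 8 mm thick. Pins stick when the tip is about 15 and 25 mm down: push with 10 to 20 N, or press and twist the key 0.08 rad to and fro. Home: tip 36 mm down, collar on the plate; it turns only within 2 mm of that.
- lock_plug (a joint): Angle of the lock's plug, rad: 0 at the start (slot in line with the keyway), growing clockwise seen from above to the stop at 1.5. The key has up to 0.12 rad of play in the plug either way. A spring of about 0.02 N m at 0 to 0.1 N m at the stop turns it back when let go.
- timer: Red and white kitchen timer, 63 mm across, 48 mm tall, origin at the centre of its underside. Leave alone.
- tin: Green tin, 57 mm across, 72 mm tall, origin at the centre of its underside. Leave alone.
- jar: Spice jar with green cap, 44 mm across, 100 mm tall, origin at the centre of its underside. Leave alone.
- lime: Green lime, 60 x 48 x 48 mm, origin at its underside. Leave alone.
Things that resemble listed ones, but are neither listed nor needed, are in the scene too. Of the things that look like the part that bears key_bow, the smallest one is meant.

How it is judged:
By the outcome, as a careful person would: the job done as asked, in the order asked, and still so for the second after the job is handed in, while the arm keeps its last pose, push and grip.
It also fails if it takes over 45 s, if anything falls off the work surface, if the arm or the gripper's body presses on something with over 40 N, if the wrist force passes 120 N, or if a joint passes its speed limit or range.

## Robot

A 7-joint arm with a two-finger parallel gripper is mounted at the origin on a cart in front of the work surface, level with it; the furniture and walls round the work are solid. World frame = base frame: x ahead of the robot, y to its left, z up, the work surface at z = 0. Lengths are in mm, angles in rad, forces in N, time in s.
With the tool pointing down it reaches from about 400 to 900 mm from the base axis. Payload 5.6 kg.
Tool frame: the origin (TCP) lies midway between the tips of the shut fingers; the grasp point (between the pads) lies 19 mm behind it; z points along the fingers, y is the line along which they close (so a half turn about z gives the same grasp; the last joint's range is limited). The gripper opens to 92 mm and grips with 3 to 60 N. Pads are 20 mm wide; open, the fingers measure 128 mm over their backs; the gripper's body (75 mm by 189 mm) begins 69 mm behind the grasp point.
Start: joints at [1.23, 0.468, -0.012, 1.603, 0.006, 1.071, -0.056], TCP at [190.679, -621.411, 188.092] pointing down, gripper open.
Joint ranges: [-2.53, 2.53], [-0.31, 2.02], [-1.57, 1.55], [0.28, 2.44], [-1.29, 4.43], [0.15, 1.84], [-2.92, 2.92]. Speed limits (rad/s): [2.57, 2.57, 3.14, 3.14, 3.14, 3.14, 3.14].

## Interface

Orientations are given as a unit quaternion [x, y, z, w].
In Python, from plant import * gives the robot as it stands.
- The arm moves only by the shell command python3 -m pendant 'ROWS'. ROWS is JSON, a list of rows, each an object with "claw": the closure, from -1 (fully open) to 1 (shut); "slide": the shift along the tool's x, y, z in m, a list of three; "twist": the turn about the tool's z in degrees. In form: [{"claw": claw, "slide": [tx, ty, tz], "twist": twist}, ...]. A call has 1 to 20 rows; each row is the pose to reach, as a shift and turn from the pose commanded when the call began, along the tool's axes at that moment; what a row does not reach only later rows make up. A row lasts 1/10 s, in which the tool goes at most 50 mm and 8.59 degrees, less where a joint would pass 70% of its speed; a pose out of reach is approached as far as the arm can. A call with a gripper value outside its range is refused whole. The fingers move at their own pace and stop on an object; the grip force is fixed at half the most. Time passes only in rows, so rows that repeat a pose let the fingers close. It gives the time, the measured TCP pose, the force, the opening and the grip force at its end, in the units of the state.
- get_state(): the state, without advancing time (a new reading comes with each control period).
- capture(name): name is "scene" or "top"; returns (picture, depth): 420x560x3 uint8, red, green, blue; 420x560 float32, mm along the optical axis (not along the pixel's ray), 0 where there is no reading.
- camera_params(name): a dict with "vfov" (degrees; the focal length in pixels is half the picture's height over the tangent of half this angle, whatever the lens; pixels are square), "cx", "cy" (the principal point, pixels), "rvec" (rotation vector, rad) and "tvec" (3), from world to camera coordinates, as OpenCV has them. Camera axes: x right, y down, z forward; pixel columns grow to the right and rows downward; lengths in mm; the calibration is good to about 2 mm. A picture is of the moment at which its call begins. camera_params takes no time and is no camera call.
- close_job(): hands the job in; it is judged then, once.
Trained networks look in the newest picture that a camera, given by its name, has taken for a name from the list of things; names that differ only in an ending like _2 or _b are one class to them, and where a whole thing is asked for, a point or a joint stands for the part that bears it (a point fixed in the world has none). Each returns a list of dicts, best first, with "conf" (0 to 1); they miss things now and then, are a little off and sometimes report something else, mostly with a low value. They report only what shows in the picture. A call takes as long as a camera call. They do not tell look-alikes from the thing itself.
- search_frame(target, camera): "extent" ([left, top, width, height] in pixels, round what is visible of it).
- cut_out(target, camera): "mask" (420x560 bool, what is visible of it) and "extent" ([left, top, width, height] in pixels, round what is visible of it).
- tip_of(target, camera): "uv" ([column, row] in pixels: a listed point, or the origin of a listed thing).
The state is a dict: "clock": time; "q": joint angles; "dq": joint speeds; "joint_efforts": joint torques, N m; "eef_pos": TCP position; "tool_rot": TCP orientation; "contact_force": force on the tool from outside, world axes, zero at the start; "torque": the same for the moment, N m; "gripper_width": opening from 0.0 (shut) to 1.0 (fully open); "gripper_force": force on a finger pad.
Only numpy, scipy, OpenCV 4.12 (cv2) and the standard library are available. Lean on these libraries where they do the work, as an engineer would, in place of code of your own. Each camera call takes 0.05 s, during which the arm holds its last target. There are 200 camera calls.

## Working session

There is one attempt and no reset: what is moved stays moved. The work goes in short steps, Python scripts to look and compute and a shell command to move; the robot and the scene stay as the last step left them, time stands still between calls to the robot, and variables do not carry over. Pictures are saved under pics/ and viewed, at most 10 in all, crops included, and the job is handed in when it is done.

```bash
mkdir -p pics; cat > h.py <<'E'
from plant import *
import numpy as np, cv2
from scipy.spatial.transform import Rotation as R
def cam(n):
    p=camera_params(n); f=210/np.tan(np.radians(p['vfov'])/2)
    return f,p['cx'],p['cy'],cv2.Rodrigues(np.array(p['rvec'],float))[0],np.array(p['tvec'],float).ravel()
def w_depth(n,u,v,d):
    f,cx,cy,Rm,t=cam(n); return Rm.T@(np.array([(u-cx)/f*d,(v-cy)/f*d,d])-t)
def w_z(n,u,v,z):
    f,cx,cy,Rm,t=cam(n); c=-Rm.T@t; r=Rm.T@np.array([(u-cx)/f,(v-cy)/f,1]); return c+r*(z-c[2])/r[2]
def cloud(n,d):
    f,cx,cy,Rm,t=cam(n); v,u=np.mgrid[:420,:560]
    P=np.stack([(u-cx)/f*d,(v-cy)/f*d,d],-1)-t
    return P@Rm
def proj(n,P):
    f,cx,cy,Rm,t=cam(n); c=Rm@np.array(P,float)+t; return c[0]/c[2]*f+cx,c[1]/c[2]*f+cy
E
python3 - <<'E'
from h import *
for n in("scene","top"):
    im,d=capture(n); cv2.imwrite(f'pics/{n}0.png',im[:,:,::-1]); np.savez(f'{n}0.npz',im=im,d=d); print(camera_params(n))
    for t,z in(("key_bow",74),("keyway",93),("key_tip",10),("key_rest",0),("lockbox",0)):
        for r in tip_of(t,n)[:4]: print(n,t,round(r['conf'],2),np.round(r['uv'],1),np.round(w_z(n,*r['uv'],z),1))
    for r in search_frame('key_bow',n)[:4]: print('frame',np.round(r['extent']),r['conf'])
s=get_state();print(s['clock'],s['eef_pos'],R.from_quat(s['tool_rot']).as_matrix().round(3))
E
```

```text
{'vfov': 56.14624121951721, 'cx': 283.01537260371083, 'cy': 204.75072195333854, 'rvec': array([ 1.14631827, -2.061307  ,  1.17865251]), 'tvec': array([262.11236366, 288.74463573, 741.30895262])}
scene key_bow 0.65 [265.7 228.3] [446.4  84.9  74. ]
scene key_bow 0.6 [291.4 240.5] [366.4  58.6  74. ]
scene key_bow 0.55 [230.5 229.2] [490.9 162.1  74. ]
scene keyway 0.57 [360.4 183.8] [ 478.1 -253.9   93. ]
scene key_tip 0.88 [290.2 269. ] [343.6  76.8  10. ]
scene key_tip 0.73 [231.  257.1] [464.  178.8  10. ]
scene key_tip 0.54 [265.7 250.3] [441.7  90.2  10. ]
scene key_tip 0.54 [246.2 212.6] [639.2  47.3  10. ]
scene key_rest 0.76 [265.2 250.6] [453.2  85.7   0. ]
scene lockbox 0.7 [355.5 211.9] [ 477.  -243.6    0. ]
frame [284. 230.  13.  39.] 0.83
frame [226. 217.  11.  41.] 0.61
frame [262. 222.  12.  18.] 0.6
frame [323. 172.  79.  56.] 0.24
{'vfov': 43.079696168399025, 'cx': 279.1987863671435, 'cy': 206.51313207900895, 'rvec': array([ 2.15765619, -2.11154926,  0.17197907]), 'tvec': array([ -12.83738956,  511.68769232, 1425.75688704])}
top key_bow 0.59 [247.3 260. ] [360.9  79.6  74. ]
top key_bow 0.44 [212.2 218.9] [468.9 177.4  74. ]
top key_bow 0.4 [245.  228.1] [446.   88.4  74. ]
top keyway 0.76 [372.  217.6] [ 478.9 -248.7   93. ]
top key_rest 0.67 [248.7 231.7] [445.   82.7   0. ]
top lockbox 0.63 [364.1 222.5] [ 478.2 -242.3    0. ]
top lockbox 0.42 [140.6 189.8] [558.6 395.    0. ]
frame [207. 215.  16.  14.] 0.57
frame [242. 257.  18.  11.] 0.48
frame [243. 222.  12.  13.] 0.41
0.7 [ 190.66782238 -621.39543168  188.10778781] [[ 0.956  0.293 -0.   ]
 [ 0.293 -0.956 -0.   ]
 [-0.     0.    -1.   ]]
```

View pics/scene0.png

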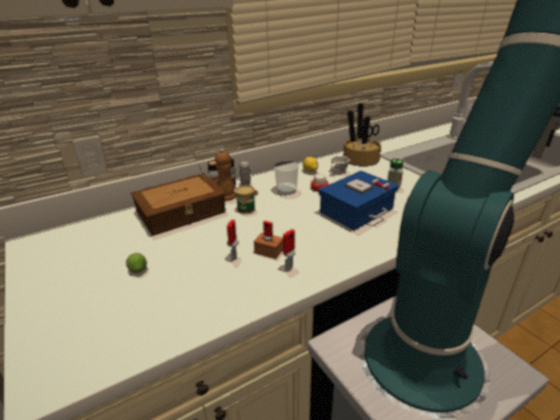

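View pics/top0.png

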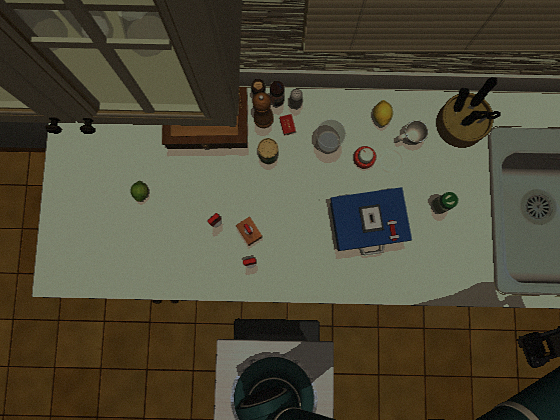

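The scene view shows the key in its wooden rest at (267,232) and two larger stand-alone look-alikes at (231,235) and (290,243). The blue box is at (360,195). The top view has the rest at (249,231) and the keyway at (371,217).

```bash
python3 - <<'E'
from h import *
def rect(P):
    (c,s,a)=cv2.minAreaRect(P[:,:2].astype(np.float32)); return np.round(c,1),np.round(s,1),round(a,2)
for n in("top","scene"):
    z=np.load(f'{n}0.npz'); im=z['im']; d=z['d'].astype(float); W=cloud(n,d); ok=d>0
    X,Y,Z=W[...,0],W[...,1],W[...,2]
    hsv=cv2.cvtColor(im,cv2.COLOR_RGB2HSV).astype(int); H,S,V=hsv[...,0],hsv[...,1],hsv[...,2]
    red=((H<5)|(H>174))&(S>170)&(V>70)
    near=ok&(np.hypot(X-446,Y-86)<45)
    m=near&(abs(Z-40)<4)&~red; print(n,'rest top',m.sum(),rect(W[m]))
    m=near&(Z>50); print('key high',m.sum(),W[m].mean(0),rect(W[m]),np.percentile(Z[m],[5,50,95]))
    for c in((446,88),(361,80),(469,177)):
        m=ok&red&(np.hypot(X-c[0],Y-c[1])<30)&(Z>45)
        print('red',m.sum(),W[m].mean(0).round(1),rect(W[m]),np.percentile(Z[m],[2,98]).round(1))
        t=Z[m].max(); q=m&(Z>t-6); print('  top face',q.sum(),rect(W[q]))
    b=ok&(abs(X-478)<130)&(abs(Y+245)<130)
    m=b&(abs(Z-85)<4)&(H>100)&(H<128)&(S>120); print('lid',m.sum(),rect(W[m]),np.median(Z[m]))
    m=b&(S<70)&(Z>88)&(Z<98)&(np.hypot(X-478,Y+250)<45); print('plate',m.sum(),rect(W[m]),np.median(Z[m]))
a=np.load('top0.npz')['im'];b=np.load('scene0.npz')['im']
f=lambda i,x,y:cv2.resize(i[y:y+60,x:x+80,::-1],(400,300),interpolation=cv2.INTER_CUBIC)
cv2.imwrite('pics/c1.png',np.vstack([np.hstack([f(a,205,205),f(a,332,188)]),np.hstack([f(b,225,215),f(b,320,160)])]))
E
```

```text
top rest top 252 (array([444.4,  80.5]), array([64. , 45.6]), 34.06)
key high 58 [442.51608828  79.43169672  81.70267849] (array([434.3,  79.8]), array([41., 19.]), 1.82) [51.52164244 91.99090277 97.07514742]
red 27 [444.7  81.3  93.8] (array([444.6,  80.9]), array([23.5,  7.3]), 37.42) [88.  97.7]
  top face 21 (array([444.5,  80.9]), array([23.6,  6.5]), 35.16)
red 57 [356.7  73.1 110.8] (array([357. ,  73.2]), array([11.4, 32.7]), 16.65) [104.5 116.3]
  top face 24 (array([356. ,  73.2]), array([11.1, 28.4]), 12.57)
red 49 [465.9 170.9 110.7] (array([465.8, 171.1]), array([10.9, 31.4]), 43.01) [103.6 117.6]
  top face 14 (array([465.9, 171.1]), array([ 7.9, 28.6]), 36.79)
lid 2545 (array([ 478.4, -246.9]), array([144.2, 192.9]), 9.54) 85.04923041361235
plate 388 (array([ 479.7, -253.4]), array([70.1, 67.5]), 11.47) 92.44200690461332
scene rest top 233 (array([445.7,  78.1]), array([64.6, 51.8]), 33.14)
key high 163 [442.00063751  80.83868769  73.91922364] (array([442.8,  81.9]), array([26.8, 16.1]), 38.96) [50.88548225 74.33988623 94.02586444]
red 78 [442.   81.8  73.4] (array([441.3,  81. ]), array([21.1,  6.1]), 24.18) [55.  92.8]
  top face 14 (array([442.4,  82.5]), array([17.9,  4.3]), 22.59)
red 191 [351.1  77.5  86.9] (array([352.2,  75. ]), array([14. , 28.2]), 1.6) [ 61.1 111.2]
  top face 30 (array([353.7,  74.3]), array([ 9.9, 28.7]), 18.75)
red 123 [456.6 175.1  89.5] (array([460.3, 172.5]), array([10.9, 26.3]), 42.97) [ 61.2 111.4]
  top face 26 (array([460.8, 171.7]), array([10.6, 25. ]), 52.63)
lid 1016 (array([ 475. , -246.6]), array([140.8, 191.1]), 9.2) 84.97578109376997
plate 197 (array([ 478.1, -251.4]), array([69.9, 68.4]), 21.26) 92.46842962247854
```

View pics/c1.png

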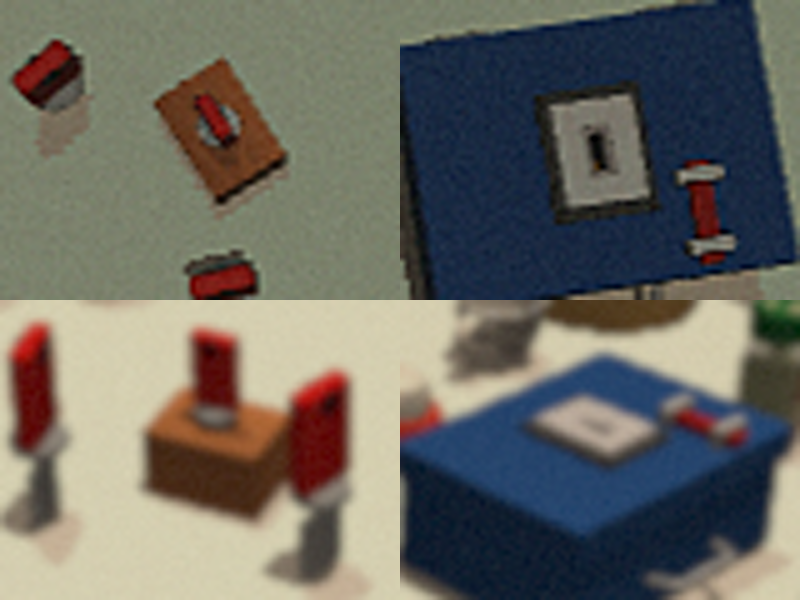

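The crop shows the small key at (215,120), upright in its rest with the blade along the rest's long axis (about 34°). The keyway is at (598,150) with the box yaw at about 9.5°. The sizes fit: rest 64x46, lid 144x193, key top at about 94. Moving above the key by way of a waypoint.

```bash
python3 -m pendant '[{"claw":-1,"slide":[0.308,-0.189,0],"twist":0},{"claw":-1,"slide":[0.308,-0.189,0],"twist":0},{"claw":-1,"slide":[0.308,-0.189,0],"twist":0},{"claw":-1,"slide":[0.308,-0.189,0],"twist":0},{"claw":-1,"slide":[0.308,-0.189,0],"twist":0},{"claw":-1,"slide":[0.308,-0.189,0],"twist":0},{"claw":-1,"slide":[0.308,-0.189,0],"twist":0},{"claw":-1,"slide":[0.308,-0.189,0],"twist":0},{"claw":-1,"slide":[0.4483,-0.5966,0],"twist":-17.5},{"claw":-1,"slide":[0.4483,-0.5966,0],"twist":-17.5},{"claw":-1,"slide":[0.4483,-0.5966,0],"twist":-17.5},{"claw":-1,"slide":[0.4483,-0.5966,0],"twist":-17.5},{"claw":-1,"slide":[0.4483,-0.5966,0],"twist":-17.5},{"claw":-1,"slide":[0.4483,-0.5966,0],"twist":-17.5},{"claw":-1,"slide":[0.4483,-0.5966,0],"twist":-17.5},{"claw":-1,"slide":[0.4483,-0.5966,0],"twist":-17.5},{"claw":-1,"slide":[0.4483,-0.5966,0],"twist":-17.5},{"claw":-1,"slide":[0.4483,-0.5966,0],"twist":-17.5},{"claw":-1,"slide":[0.4483,-0.5966,0],"twist":-17.5},{"claw":-1,"slide":[0.4483,-0.5966,0],"twist":-17.5}]'
cat > st.py <<'E'
from h import *
import sys
s=get_state();M=R.from_quat(s['tool_rot']).as_matrix();p=np.array(s['eef_pos'])
print('t',s['clock'],'p',p.round(1),'yaw',np.degrees(np.arctan2(M[1,0],M[0,0])).round(2),'tilt',M[:,2].round(4),'F',np.round(s['contact_force'],1),'T',np.round(s['torque'],2),'w',s['gripper_width'],s['gripper_force'],'q',np.round(s['q'],2))
if len(sys.argv)>3: print('slide mm',(M.T@(np.array(sys.argv[1:4],float)-p)).round(1))
E
python3 st.py 444.5 80.7 55
```

```text
clock: 2.7
eef_pos: [444.4, 78.8, 188.0]
tool_rot: [0.955, 0.296, -0.0, 0.0]
contact_force: [0.4, 0.4, 0.2]
gripper_width: 1.001
gripper_force: 0.0
t 2.7 p [444.4  78.8 188. ] yaw 34.42 tilt [-2.e-04 -8.e-04 -1.e+00] F [0.4 0.4 0.2] T [-0.06 -0.06 -0.06] w 1.0014623640894573 0.0 q [ 0.22  0.17 -0.52  2.04  0.11  0.95 -1.32]
slide mm [  1.3  -1.6 133. ]
```

Joint 7 would come close to its limit on the quarter turn, so I'll flip the grasp by half a turn first.

```bash
python3 -m pendant '[{"claw":-1,"slide":[0.0013,-0.0016,0],"twist":-90},{"claw":-1,"slide":[0.0013,-0.0016,0],"twist":-90},{"claw":-1,"slide":[0.0013,-0.0016,0],"twist":-90},{"claw":-1,"slide":[0.0013,-0.0016,0],"twist":-90},{"claw":-1,"slide":[0.0013,-0.0016,0],"twist":-90},{"claw":-1,"slide":[0.0013,-0.0016,0],"twist":-90},{"claw":-1,"slide":[0.0013,-0.0016,0],"twist":-90},{"claw":-1,"slide":[0.0013,-0.0016,0],"twist":-90},{"claw":-1,"slide":[0.0013,-0.0016,0],"twist":-90},{"claw":-1,"slide":[0.0013,-0.0016,0],"twist":-90},{"claw":-1,"slide":[0.0013,-0.0016,0],"twist":-90}]' >/dev/null
python3 -m pendant '[{"claw":-1,"slide":[0,0,0],"twist":-90},{"claw":-1,"slide":[0,0,0],"twist":-90},{"claw":-1,"slide":[0,0,0],"twist":-90},{"claw":-1,"slide":[0,0,0],"twist":-90},{"claw":-1,"slide":[0,0,0],"twist":-90},{"claw":-1,"slide":[0,0,0],"twist":-90},{"claw":-1,"slide":[0,0,0],"twist":-90},{"claw":-1,"slide":[0,0,0],"twist":-90},{"claw":-1,"slide":[0,0,0],"twist":-90},{"claw":-1,"slide":[0,0,0],"twist":-90},{"claw":-1,"slide":[0,0,0],"twist":-90},{"claw":-1,"slide":[0,0,0],"twist":-90}]' >/dev/null
python3 st.py 444.5 80.7 55
```

```text
t 5.0 p [444.5  80.6 187.8] yaw -145.63 tilt [-5.e-04 -4.e-04 -1.e+00] F [-0.3  0.5  0.3] T [ 0.14 -0.08 -0.01] w 0.9980589738461723 0.0 q [ 0.63  0.28 -1.01  2.02  0.29  0.99  1.65]
slide mm [-1.000e-01  1.000e-01  1.328e+02]
```

```bash
python3 -m pendant '[{"claw":-1,"slide":[0,0,0.05],"twist":0},{"claw":-1,"slide":[0,0,0.09],"twist":0},{"claw":-1,"slide":[0,0,0.115],"twist":0},{"claw":-1,"slide":[0,0,0.133],"twist":0},{"claw":-1,"slide":[0,0,0.133],"twist":0},{"claw":-1,"slide":[0,0,0.133],"twist":0}]'; python3 st.py
python3 -m pendant '[{"claw":1,"slide":[0,0,0],"twist":0},{"claw":1,"slide":[0,0,0],"twist":0},{"claw":1,"slide":[0,0,0],"twist":0},{"claw":1,"slide":[0,0,0],"twist":0},{"claw":1,"slide":[0,0,0],"twist":0},{"claw":1,"slide":[0,0,0],"twist":0},{"claw":1,"slide":[0,0,0],"twist":0},{"claw":1,"slide":[0,0,0],"twist":0},{"claw":1,"slide":[0,0,0],"twist":0},{"claw":1,"slide":[0,0,0],"twist":0}]'; python3 st.py
```

```text
clock: 5.6
eef_pos: [444.6, 82.1, 55.3]
tool_rot: [-0.296, 0.955, -0.0, -0.0]
contact_force: [0.6, -0.4, 0.4]
gripper_width: 1.002
gripper_force: 0.0
t 5.6 p [444.6  82.1  55.3] yaw -145.55 tilt [-2.e-04 -2.e-04 -1.e+00] F [ 0.6 -0.4  0.4] T [ 0.1  -0.11  0.04] w 1.002042323436979 0.0 q [ 0.44  0.5  -0.83  2.13  0.55  0.73  1.42]
clock: 6.6
eef_pos: [444.4, 82.5, 55.0]
tool_rot: [-0.297, 0.955, 0.0, -0.0]
contact_force: [-0.4, -0.2, -0.4]
gripper_width: 0.153
gripper_force: 0.0
t 6.6 p [444.4  82.5  55. ] yaw -145.44 tilt [-1.e-04  0.e+00 -1.e+00] F [-0.4 -0.2 -0.4] T [ 0.02 -0.08 -0.  ] w 0.1529171814034488 0.0 q [ 0.44  0.5  -0.83  2.13  0.55  0.73  1.42]
```

```bash
python3 -m pendant '[{"claw":1,"slide":[0,0,0],"twist":0},{"claw":1,"slide":[0,0,0],"twist":0},{"claw":1,"slide":[0,0,0],"twist":0},{"claw":1,"slide":[0,0,0],"twist":0}]' >/dev/null; python3 st.py
```

```text
t 7.0 p [444.6  82.1  55.1] yaw -145.46 tilt [ 2.e-04 -5.e-04 -1.e+00] F [ 1.9 -1.9 -0.8] T [-0.54 -0.5   0.01] w 0.1060847890728007 29.790858328342438 q [ 0.44  0.5  -0.83  2.13  0.55  0.73  1.42]
```

Gripped the key (9.8 mm opening, 30 N). Lifting it straight up.

```bash
python3 -m pendant '[{"claw":1,"slide":[0,0,-0.01],"twist":0},{"claw":1,"slide":[0,0,-0.025],"twist":0},{"claw":1,"slide":[0,0,-0.05],"twist":0},{"claw":1,"slide":[0,0,-0.09],"twist":0},{"claw":1,"slide":[0,0,-0.13],"twist":0},{"claw":1,"slide":[0,0,-0.13],"twist":0},{"claw":1,"slide":[0,0,-0.13],"twist":0}]' >/dev/null; python3 st.py 478.5 -247.2 185
python3 - <<'E'
from h import *
a,d=capture("scene"); u,v=map(int,proj("scene",get_state()['eef_pos']));print(u,v)
u=max(u,60);v=max(v,45)
cv2.imwrite('pics/lift.png',cv2.resize(a[v-45:v+75,u-60:u+100,::-1],(800,600),interpolation=cv2.INTER_CUBIC))
E
```

```text
t 7.7 p [444.4  82.7 185.7] yaw -145.45 tilt [ 1.5e-03 -5.0e-04 -1.0e+00] F [ 0.4 -1.2 -0.5] T [ 0.1  -0.14  0.02] w 0.10674482898336214 29.69447672367096 q [ 0.64  0.29 -1.02  2.02  0.3   0.98  1.64]
slide mm [ 159.  -291.     0.9]
265 189
```

View pics/lift.png

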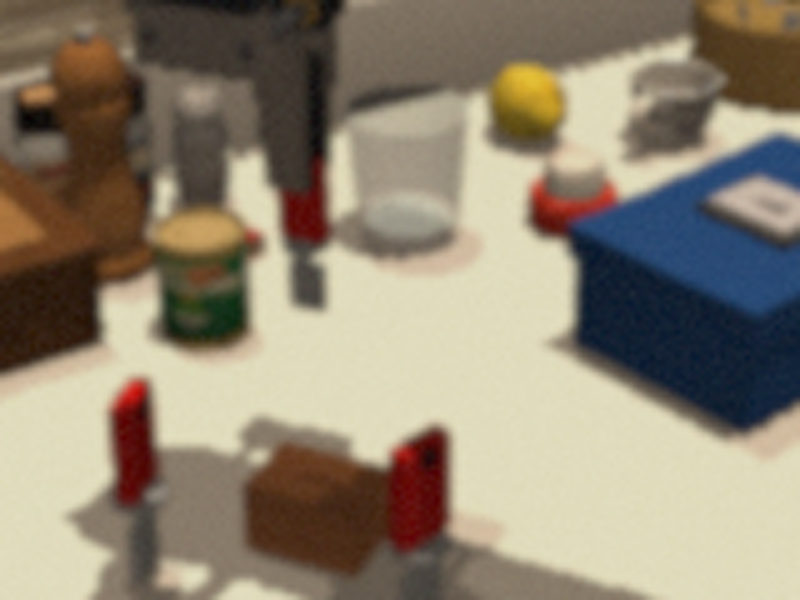

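The key hangs upright in the gripper, blade at (308,275) in the crop, with the rest empty and the decoys untouched. Moving above the keyway.

```bash
python3 -m pendant '[{"claw":1,"slide":[0.159,-0.291,0],"twist":25},{"claw":1,"slide":[0.159,-0.291,0],"twist":25},{"claw":1,"slide":[0.159,-0.291,0],"twist":25},{"claw":1,"slide":[0.159,-0.291,0],"twist":25},{"claw":1,"slide":[0.159,-0.291,0],"twist":25},{"claw":1,"slide":[0.159,-0.291,0],"twist":25},{"claw":1,"slide":[0.159,-0.291,0],"twist":25},{"claw":1,"slide":[0.159,-0.291,0],"twist":25},{"claw":1,"slide":[0.159,-0.291,0],"twist":25},{"claw":1,"slide":[0.159,-0.291,0],"twist":25}]' >/dev/null; python3 st.py 478.5 -247.2 143
python3 - <<'E'
from h import *
a,d=capture("scene"); u,v=map(int,proj("scene",[478,-247,120]));print(u,v)
cv2.imwrite('pics/over.png',cv2.resize(a[v-60:v+60,u-80:u+80,::-1],(800,600),interpolation=cv2.INTER_CUBIC))
for n in("keyway","key_tip"):
    for r in tip_of(n,"scene")[:3]: print(n,r['conf'],r['uv'])
p=get_state()['eef_pos'];print('exp tip',proj("scene",p-np.array([0,0,45])),'exp kw',proj("scene",[478.5,-247.2,93]))
E
```

```text
t 8.75 p [ 478.2 -245.1  184.1] yaw -170.28 tilt [-0.0016  0.0018 -1.    ] F [-0.8  0.1  0. ] T [ 0.08 -0.16  0.07] w 0.1063568389319754 29.817835092544556 q [ 1.03  0.4  -0.76  1.84  0.32  1.03  1.88]
slide mm [-0.  -2.2 41.1]
359 176
keyway 0.59 [360.1, 184.3]
key_tip 0.85 [292.3, 268.2]
key_tip 0.85 [231.1, 258.5]
key_tip 0.49 [358.9, 169.8]
exp tip (np.float64(359.50187765655454), np.float64(169.90795247453204)) exp kw (np.float64(358.57980631829435), np.float64(184.31184280897526))
```

View pics/over.png

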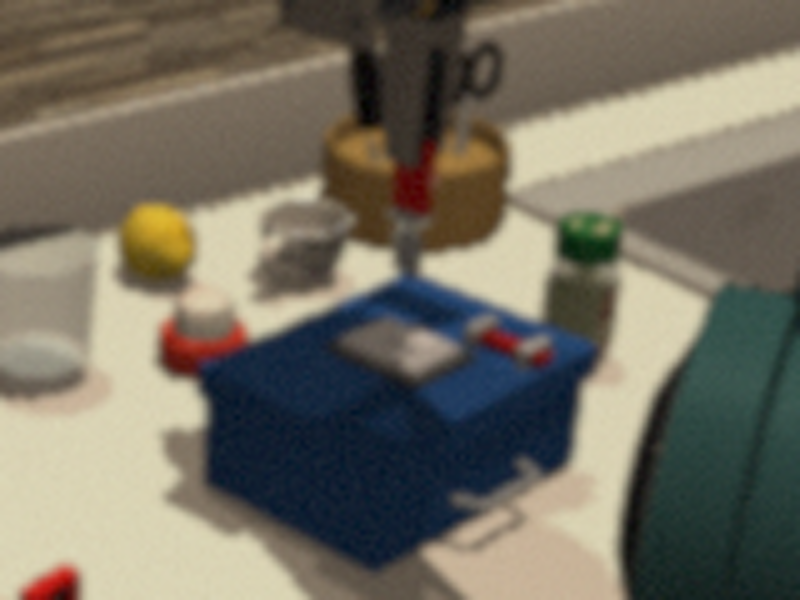

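The key hangs above the plate, blade tip at about (408,270) in the crop and plate at (400,350), which agrees with the calculation. Now descending carefully.

```bash
python3 -m pendant '[{"claw":1,"slide":[0,-0.0013,0.02],"twist":0},{"claw":1,"slide":[0,-0.0013,0.038],"twist":0},{"claw":1,"slide":[0,-0.0013,0.045],"twist":0},{"claw":1,"slide":[0,-0.0013,0.05],"twist":0},{"claw":1,"slide":[0,-0.0013,0.05],"twist":0},{"claw":1,"slide":[0,-0.0013,0.05],"twist":0}]' >/dev/null; python3 st.py 478.5 -246.4 102
```

```text
t 9.5 p [ 479.2 -248.6  135.7] yaw -170.42 tilt [ 8.e-04 -5.e-04 -1.e+00] F [ 0.5  0.2 -0.4] T [ 0.03 -0.17 -0.02] w 0.10178185615346143 29.81665849685669 q [ 1.    0.46 -0.73  1.89  0.37  0.94  1.83]
slide mm [ 0.4  2.3 33.7]
```

```bash
python3 -m pendant '[{"claw":1,"slide":[0,0.001,0.0],"twist":0},{"claw":1,"slide":[0,0.001,0.0],"twist":0}]' >/dev/null; python3 st.py; python3 -m pendant '[{"claw":1,"slide":[0,0,0.003],"twist":0},{"claw":1,"slide":[0,0,0.006],"twist":0},{"claw":1,"slide":[0,0,0.006],"twist":0}]' >/dev/null; python3 st.py 478.5 -246.4 102
```

```text
t 9.7 p [ 478.9 -247.6  135.6] yaw -170.44 tilt [ 7.e-04 -6.e-04 -1.e+00] F [ 0.5 -0.2 -0.1] T [ 0.09 -0.18  0.02] w 0.10644364422595408 29.817406833171844 q [ 0.99  0.46 -0.73  1.89  0.37  0.94  1.83]
t 10.0 p [ 478.7 -247.6  128.7] yaw -170.44 tilt [ 2.e-04  2.e-04 -1.e+00] F [ 0.9  0.1 -1. ] T [ 0.04 -0.39 -0.04] w 0.1063461588309349 29.816512763500214 q [ 0.99  0.47 -0.72  1.89  0.38  0.92  1.82]
slide mm [-0.   1.2 26.7]
```

```bash
python3 -m pendant '[{"claw":1,"slide":[0,0,0.004],"twist":0},{"claw":1,"slide":[0,0,0.007],"twist":0},{"claw":1,"slide":[0,0,0.01],"twist":0},{"claw":1,"slide":[0,0,0.01],"twist":0}]' >/dev/null; python3 st.py 478.5 -246.4 102
```

```text
t 10.4 p [ 478.8 -248.1  119. ] yaw -170.45 tilt [ 4.e-04 -6.e-04 -1.e+00] F [ 1.2 -1.2 -0.7] T [-0.31 -0.44 -0.05] w 0.10724312661265463 29.87962692975998 q [ 0.98  0.48 -0.71  1.9   0.39  0.91  1.81]
slide mm [ 0.1  1.7 17. ]
```

```bash
python3 -m pendant '[{"claw":1,"slide":[0,0.0005,0.004],"twist":0},{"claw":1,"slide":[0,0.0005,0.008],"twist":0},{"claw":1,"slide":[0,0.0005,0.008],"twist":0}]' >/dev/null; python3 st.py;  python3 -m pendant '[{"claw":1,"slide":[0,0,0.003],"twist":4.6},{"claw":1,"slide":[0,0,0.006],"twist":-4.6},{"claw":1,"slide":[0,0,0.009],"twist":4.6},{"claw":1,"slide":[0,0,0.009],"twist":0},{"claw":1,"slide":[0,0,0.009],"twist":0}]' >/dev/null; python3 st.py 478.5 -247 102
```

```text
t 10.7 p [ 479.  -247.5  111.4] yaw -170.46 tilt [ 1.e-03 -7.e-04 -1.e+00] F [ 0.7 -1.4  2.6] T [-0.24 -0.56 -0.07] w 0.10598276954086264 29.885968565940857 q [ 0.98  0.49 -0.71  1.91  0.4   0.89  1.8 ]
t 11.2 p [ 479.1 -247.7  102.4] yaw -170.41 tilt [ 0.0013 -0.001  -1.    ] F [ 1.  -1.9  4.2] T [-0.47 -0.49  0.03] w 0.10870920997649364 29.917110800743103 q [ 0.97  0.5  -0.7   1.91  0.42  0.87  1.8 ]
slide mm [0.5 0.8 0.4]
```

```bash
python3 -m pendant '[{"claw":1,"slide":[0,0,0.0015],"twist":3},{"claw":1,"slide":[0,0,0.003],"twist":-3},{"claw":1,"slide":[0,0,0.003],"twist":0},{"claw":1,"slide":[0,0,0.003],"twist":0}]' >/dev/null; python3 st.py
python3 - <<'E'
from h import *
a,d=capture("scene"); u,v=359,180
cv2.imwrite('pics/in.png',cv2.resize(a[v-30:v+30,u-40:u+40,::-1],(800,600),interpolation=cv2.INTER_CUBIC))
E
```

```text
t 11.6 p [ 480.2 -248.7  102. ] yaw -170.61 tilt [ 0.003  -0.0038 -1.    ] F [-2.8 -1.1 20.9] T [-0.33  0.61  0.02] w 0.10404028249221152 30.00807613134384 q [ 0.97  0.5  -0.7   1.91  0.42  0.87  1.79]
```

View pics/in.png

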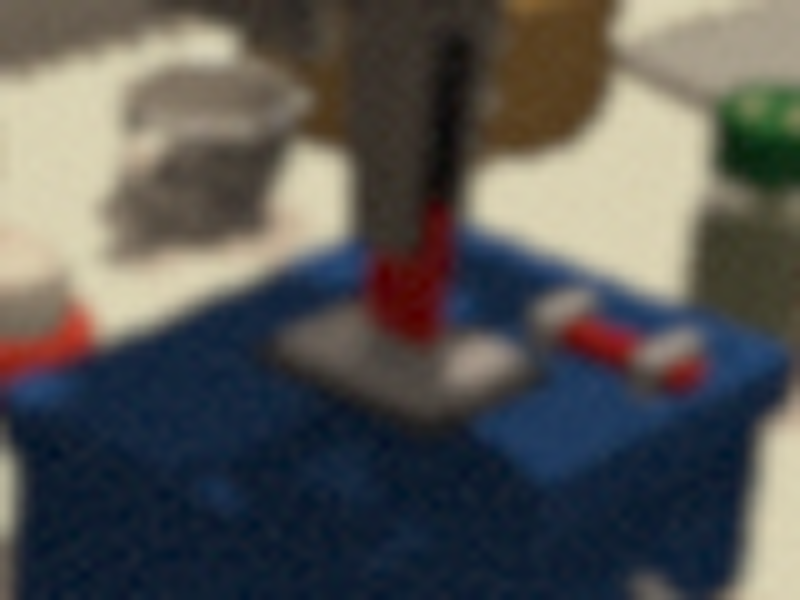

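The head is seated on the plate at (405,335) and the press force rose sharply to 21 N at the expected height (102), so the collar is home. Turning clockwise under a lighter push.

```bash
python3 -m pendant '[{"claw":1,"slide":[0,0,-0.001],"twist":7},{"claw":1,"slide":[0,0,-0.001],"twist":14},{"claw":1,"slide":[0,0,-0.001],"twist":21},{"claw":1,"slide":[0,0,-0.001],"twist":28},{"claw":1,"slide":[0,0,-0.001],"twist":35},{"claw":1,"slide":[0,0,-0.001],"twist":42},{"claw":1,"slide":[0,0,-0.001],"twist":42}]' >/dev/null; python3 st.py
```

```text
t 12.35 p [ 479.9 -249.2  102.1] yaw 147.29 tilt [ 0.003 -0.004 -1.   ] F [-0.6 -3.2 12.6] T [-0.91 -0.04 -0.  ] w 0.10723214532005808 30.033297836780548 q [ 0.84  0.46 -0.53  1.92  0.31  0.84  1.15]
```

```bash
python3 -m pendant '[{"claw":1,"slide":[0,0,0],"twist":7},{"claw":1,"slide":[0,0,0],"twist":14},{"claw":1,"slide":[0,0,0],"twist":21},{"claw":1,"slide":[0,0,0],"twist":28},{"claw":1,"slide":[0,0,0],"twist":35},{"claw":1,"slide":[0,0,0],"twist":42},{"claw":1,"slide":[0,0,0],"twist":42}]' >/dev/null; python3 st.py; python3 -m pendant '[{"claw":1,"slide":[0,0,0],"twist":4},{"claw":1,"slide":[0,0,0],"twist":8},{"claw":1,"slide":[0,0,0],"twist":8}]' >/dev/null; python3 st.py
```

```text
t 13.05 p [ 479.6 -249.6  102.1] yaw 105.28 tilt [ 0.0027 -0.0043 -1.    ] F [-1.7 -4.8 12.4] T [-1.2   0.2   0.01] w 0.10656902399755021 30.023636519908905 q [ 0.71  0.42 -0.36  1.93  0.2   0.82  0.5 ]
t 13.35 p [ 479.5 -249.7  102.1] yaw 97.35 tilt [ 0.0026 -0.0041 -1.    ] F [-2.2 -5.5 11.8] T [-1.2   0.26  0.07] w 0.10320891621929211 30.023313760757446 q [ 0.68  0.42 -0.33  1.93  0.19  0.82  0.38]
```

```bash
python3 -m pendant '[{"claw":1,"slide":[0,0,0],"twist":3},{"claw":1,"slide":[0,0,0],"twist":3},{"claw":1,"slide":[0,0,0],"twist":3}]' >/dev/null; python3 st.py; python3 -m pendant '[{"claw":1,"slide":[0,0,0],"twist":3},{"claw":1,"slide":[0,0,0],"twist":3},{"claw":1,"slide":[0,0,0],"twist":3}]' >/dev/null; python3 st.py
```

```text
t 13.65 p [ 479.4 -249.6  102. ] yaw 94.45 tilt [ 0.0025 -0.0041 -1.    ] F [-1.5 -4.7 13.2] T [-1.18  0.3   0.17] w 0.10124883705525772 30.038865208625793 q [ 0.68  0.42 -0.32  1.93  0.18  0.82  0.34]
t 13.95 p [ 479.4 -249.6  102.1] yaw 91.5 tilt [ 0.0025 -0.0042 -1.    ] F [-1.3 -3.9 13.5] T [-1.2   0.33  0.39] w 0.10550991239064483 30.22580713033676 q [ 0.67  0.42 -0.31  1.93  0.17  0.81  0.29]
```

```bash
python3 -m pendant '[{"claw":1,"slide":[0,0,0],"twist":0},{"claw":1,"slide":[0,0,0],"twist":0},{"claw":1,"slide":[0,0,0],"twist":0},{"claw":1,"slide":[0,0,0],"twist":0},{"claw":1,"slide":[0,0,0],"twist":0}]' >/dev/null; python3 st.py
python3 - <<'E'
from h import *
a,d=capture("scene"); u,v=350,180
cv2.imwrite('pics/end.png',cv2.resize(a[v-60:v+60,u-80:u+80,::-1],(800,600),interpolation=cv2.INTER_CUBIC))
E
```

```text
t 14.45 p [ 479.4 -249.6  102.1] yaw 91.5 tilt [ 0.0025 -0.0042 -1.    ] F [-1.6 -5.1 13.2] T [-1.16  0.36  0.45] w 0.10833667556315756 30.22639364004135 q [ 0.67  0.42 -0.31  1.93  0.17  0.81  0.29]
```

View pics/end.png

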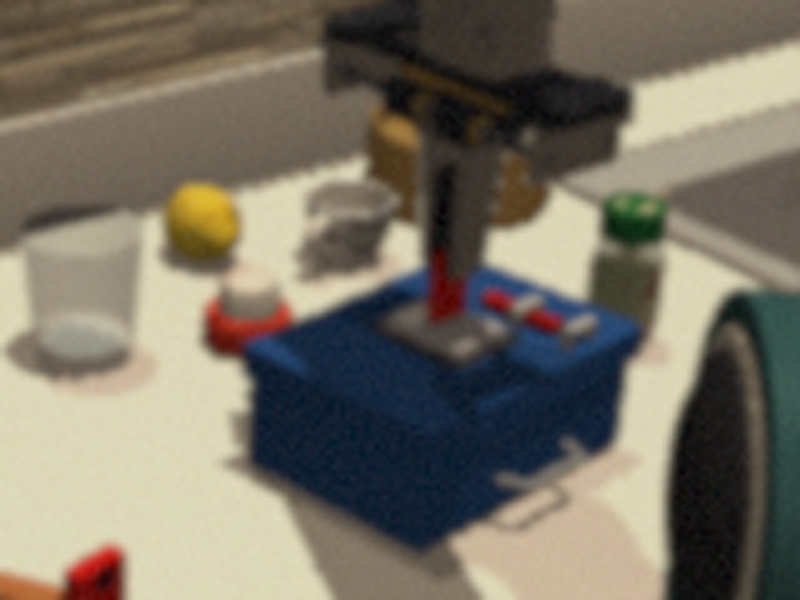

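The red bolt at (520,310) has drawn back through its guides, the key is seated at (447,300), and the timer and jar stand where they were. The torque is steady at 0.45 N m, well above the spring's 0.1, so the lock is at its stop.

```bash
python3 -c "
from plant import *
print(close_job())"
```

```text
the job is handed in; nothing more can be done
None
```

The key is home in the lockbox, turned about a quarter turn clockwise to its stop and still gripped and held there; the job was handed in at about 14.5 s on the robot's clock.

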